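# Sieve the mixed hardware and put both sizes in their bins

## Robot

A 6-joint arm with a two-finger parallel gripper is mounted at the origin on the work surface. World frame = base frame: x ahead of the robot, y to its left, z up, the work surface at z = 0. Lengths are in m, angles in rad, forces in N, time in s.
With the tool pointing down it reaches from about 0.275 to 0.75 m from the base axis. Payload 10.2 kg.
Tool frame: the origin (TCP) lies midway between the tips of the shut fingers; the grasp point (between the pads) lies 19 mm behind it (env.hold_point_z is the distance from the TCP to the grasp point, in m); x points along the fingers, z is the direction in which the jaws open and shut, and the axes are right-handed (so a half turn about x gives the same grasp; the last joint's range is limited). The gripper opens to 85 mm and grips with 20 to 120 N. Pads are 22 mm wide; open, the fingers measure 114 mm over their backs; the gripper's body (76 mm by 85 mm) begins 54 mm behind the grasp point. The pads swing forward as they close: fully open they stand 13 mm farther back than shut.
Start: joints at [-1.371, 0.313, 1.498, -0, 1.331, -0.223], TCP at [0.215, -0.479, 0.231] pointing down, gripper open.
Joint ranges: [-2.94, 2.94], [-0.97, 2.17], [0.19, 2.56], [-1.23, 4.37], [0.02, 3.11], [-2.88, 2.88]. Speed limits (rad/s): [2.39, 2.39, 3.01, 3.14, 3.14, 3.14].

## Interface

Orientations are given as a unit quaternion [x, y, z, w].
In Python, from bench import env, kinematics, monitor, eyes, job gives the robot as it stands. The module is installed in compiled form; this text tells all that it offers. Calls block until the motion is done:
- env.reach(position, orientation): joint-space move of the TCP to a pose.
- env.movel(position, velocity=0.15, frame=None, guard=None): straight line of the TCP; frame=None keeps the orientation; velocity is the mean speed in m/s. With guard (N) it stops when the force on the tool has changed by that much, and returns True; else False.
- env.set_joints(angles): joint-space move.
- env.release() and env.close_gripper(effort=None): open the fingers fully, or close them until they stop; effort is the grip in N (None keeps the last).
- env.hold(seconds).
- kinematics.ik(position, orientation): joint angles nearest the present ones, or None.
- monitor.sense(): the state.
- eyes.grab_frame(name): name is "scene" or "top"; returns a dict with "frame" (384x512x3 uint8, red, green, blue), "mtx" (3x3 intrinsics, pixels), "view" (4x4, takes a point from world to camera coordinates). Camera axes: x right, y down, z forward; pixel columns grow to the right and rows downward; lengths in m; the calibration is good to about 2 mm. A picture is of the moment at which its call begins. There is no depth.
A pose or a line that the arm cannot do raises env.MotionError and nothing moves.
- job.hand_in(): hands the job in, once; it reports no verdict.
The state is a dict: "clock": time; "joints": joint angles; "qvel": joint speeds; "joint_efforts": joint torques, N m; "position": TCP position; "ee_rot": TCP orientation; "contact_force": force on the tool from outside, world axes, zero at the start; "ft_torque": the same for the moment, N m; "finger_gap": opening from 0.0 (shut) to 1.0 (fully open).
Only numpy, scipy, OpenCV 4.12 (cv2) and the standard library are available. Lean on these libraries where they do the work, as an engineer would, in place of code of your own. Each camera call takes 0.05 s, during which the arm holds its last target.

## Task

Pick up the sieve of mixed hardware by its orange handle and, keeping it level, shake it side to side over the blue bin until all five brass spacers have dropped through while the three big nuts stay in it. Then tip the nuts out over the open nose into the red bin and set the empty sieve back down, level, in the middle of its black stand without dropping it; do not knock the other things on the bench about.

Things in the scene. Friction and masses are not known exactly. Their poses are not given: they have to be found in the camera images.
- sieve: loose slotted hand sieve, 152 mm long (x) by 121 mm wide (y), about 0.36 kg, bare metal with an orange handle. Origin: underside, directly below the middle of the handle; z up. Walls 36 mm high at both sides (y +-59 mm) and at the back (x +67 mm); open nose at -x, which faces roughly the robot at the start
- sieve_screen (a point): centre of the sieve's flat floor, 7 mm towards +x from the handle, 4 mm above the underside. Four smooth bars along the sieve's x, 119 mm long, with three 17 mm slots between (centres at y -35, 0, +35 mm): shaking along y brings small parts over the slots. Parts slide on it beyond about 12 degrees of tilt (10 to 15) or 2 m/s2 of shaking
- sieve_grip (a point): middle of the sieve's orange handle, 78 mm above the sieve's underside: a straight bar along the sieve's y, 14 mm thick (x), 20 mm high, 129 mm long, on a post at each end (y +-62 mm); free space on both sides of it (parts in the sieve reach up to 38 mm above the underside)
- sieve_nose (a point): middle of the sieve's open pouring edge, 82 mm from the handle towards the sieve's -x, 12 mm above its underside. The floor's last 29 mm ramp up to it by 15 degrees, so nuts slide out only when the nose is tipped down about 30 degrees or more; 40 to 45 is sure
- stand: fixed black rubber pad, 200 mm (x) by 160 mm (y), 20 mm high, on which the sieve stands; origin at the centre of its underside
- blue_bin: fixed blue open bin for the spacers, 200 mm (x) by 210 mm (y), 55 mm high, walls and floor 4 to 5 mm; origin at the centre of its underside
- red_bin: fixed red open bin for the nuts, same size as the blue one; origin at the centre of its underside
- spacer1: one of five loose brass spacers, plain cylinder 12 mm across, 10 mm high, 11 g, in the sieve at the start; falls through the slots whichever way it lies; origin at the centre of one end face
- spacer2: one of five loose brass spacers, plain cylinder 12 mm across, 10 mm high, 11 g, in the sieve at the start; falls through the slots whichever way it lies; origin at the centre of one end face
- spacer3: one of five loose brass spacers, plain cylinder 12 mm across, 10 mm high, 11 g, in the sieve at the start; falls through the slots whichever way it lies; origin at the centre of one end face
- spacer4: one of five loose brass spacers, plain cylinder 12 mm across, 10 mm high, 11 g, in the sieve at the start; falls through the slots whichever way it lies; origin at the centre of one end face
- spacer5: one of five loose brass spacers, plain cylinder 12 mm across, 10 mm high, 11 g, in the sieve at the start; falls through the slots whichever way it lies; origin at the centre of one end face
- nut1: one of three loose dark steel cap nuts, hexagon 36 mm across flats and 20 mm high with a dome to 34 mm, about 100 g, in the sieve at the start; too large for the slots; origin at the centre of its flat underside
- nut2: one of three loose dark steel cap nuts, hexagon 36 mm across flats and 20 mm high with a dome to 34 mm, about 100 g, in the sieve at the start; too large for the slots; origin at the centre of its flat underside
- nut3: one of three loose dark steel cap nuts, hexagon 36 mm across flats and 20 mm high with a dome to 34 mm, about 100 g, in the sieve at the start; too large for the slots; origin at the centre of its flat underside
There are look-alikes about, which are no part of the job. What is shaped like the sieve but turquoise is not meant. Leave any turquoise look-alike of the nut1 alone.

How it is judged:
By the outcome, as a careful person would: the job done as asked, in the order asked, and still so for the second after the job is handed in, with the robot touching nothing.
It also fails if it takes over 64 s, if anything falls off the work surface, if the arm or the gripper's body presses on something with over 40 N, if the wrist force passes 120 N, or if a joint passes its speed limit or range.

## Working session

There is one attempt and no reset: what is moved stays moved. The work goes in short steps, each a Python script; the robot and the scene stay as the last script left them, time stands still between calls to the robot, and variables do not carry over. Pictures are saved under pics/ and viewed, and the job is handed in when it is done.

```bash
mkdir -p pics
cat > h.py <<'E'
import numpy as np, cv2
from bench import env, kinematics, monitor, eyes, job
def snap(n,tag):
    f=eyes.grab_frame(n); cv2.imwrite(f"pics/{tag}_{n}.png",cv2.resize(f["frame"][:,:,::-1],(768,576),interpolation=cv2.INTER_CUBIC)); return f
def ray(f,uv,z):
    K=np.array(f["mtx"]);V=np.array(f["view"]);R=V[:3,:3];t=V[:3,3]
    c=-R.T@t; d=R.T@np.linalg.solve(K,[uv[0],uv[1],1]); return c+d*(z-c[2])/d[2]
def proj(f,p):
    V=np.array(f["view"]);q=np.array(f["mtx"])@(V[:3,:3]@np.array(p)+V[:3,3]);return q[:2]/q[2]
E
python3 - <<'E'
from h import *
for n in("scene","top"):
    f=snap(n,"a"); V=np.array(f["view"]); print(n,-V[:3,:3].T@V[:3,3],V[2,:3]);
s=monitor.sense(); print(s)
print(env.hold_point_z)
E
```

```text
scene [1.20059915 0.10629369 0.66418275] [-0.79356172 -0.1546587  -0.58850699]
top [ 0.31324166 -0.01738236  1.45296721] [ 0.07931538 -0.01385757 -0.99675325]
{'clock': 0.1, 'joints': array([-1.37142641e+00,  3.13396222e-01,  1.49835397e+00,  7.86489494e-06,
        1.33099526e+00, -2.23386273e-01]), 'qvel': array([-0.00164512, -0.00112708, -0.00149886,  0.00063813,  0.00086505,
       -0.00130293]), 'joint_efforts': array([ 2.67079457e-03, -4.12899756e+01, -2.60142875e+01, -1.73769963e-04,
        3.00097672e-03,  1.03293604e-05]), 'position': array([ 0.21534617, -0.47855444,  0.23079388]), 'ee_rot': array([ 0.38426161,  0.59405744, -0.38367456,  0.59349187]), 'contact_force': array([0.45473306, 0.01988011, 0.29147641]), 'ft_torque': array([-0.02989885,  0.01964986, -0.06160747]), 'finger_gap': 0.9978072211236312}
0.0187
```

View pics/a_scene.png

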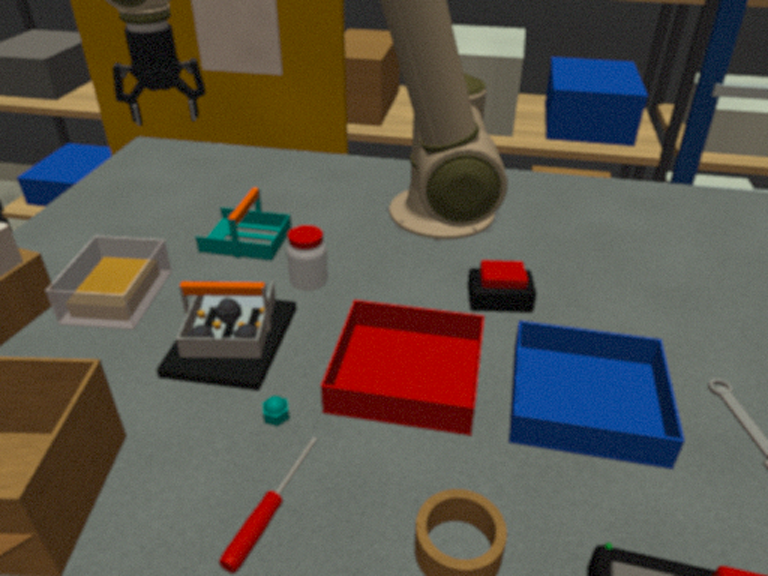

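View pics/a_top.png

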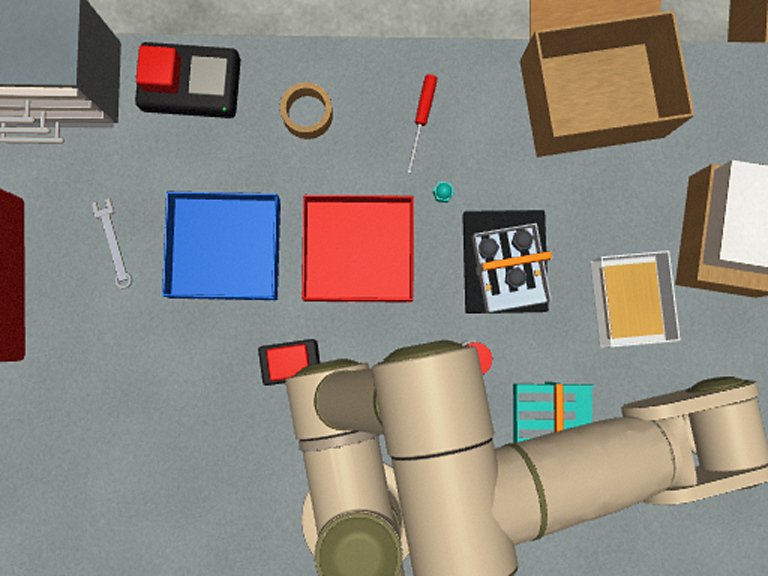

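The scene view shows the metal sieve on the black pad at about (228,315), left of the red bin. In the top view its orange handle runs (482,267)-(550,256) and the nose points down, towards the robot. The red bin is centred at about (358,248) and the blue at (221,246). The turquoise sieve at (553,410) and the turquoise nut at (443,191) are decoys.

```bash
cat > m.py <<'E'
from h import *
def sieve_handle(zt=0.108):
    f=eyes.grab_frame("top");im=f["frame"];hsv=cv2.cvtColor(im,cv2.COLOR_RGB2HSV)
    m=cv2.inRange(hsv,(8,150,120),(22,255,255)); return f,m
E
python3 - <<'E'
from m import *
f,m=sieve_handle(); m[:150]=0;m[200:]=0
n,l,st,c=cv2.connectedComponentsWithStats(m)
for i in range(1,n):
    if st[i,4]>60: 
        print(st[i],c[i]); 
        pts=np.argwhere(l==i)[:,::-1].astype(np.float32); r=cv2.minAreaRect(pts); print(r)
        b=cv2.boxPoints(r)
        P=np.array([ray(f,p,0.108) for p in b]);print(P)
        print("ctr",ray(f,r[0],0.108), ray(f,c[i],0.108))
hsv=cv2.cvtColor(f["frame"],cv2.COLOR_RGB2HSV)
def blob(mm,name,z):
    n,l,st,c=cv2.connectedComponentsWithStats(mm); i=1+np.argmax(st[1:,4]); x,y,w,h,a=st[i]
    pts=np.argwhere(l==i)[:,::-1].astype(np.float32); r=cv2.minAreaRect(pts)
    print(name,st[i],r); P=np.array([ray(f,p,z) for p in cv2.boxPoints(r)]);print(P.round(4),P.mean(0),np.linalg.norm(P-np.roll(P,1,0),axis=1))
red=cv2.inRange(hsv,(0,120,80),(6,255,255))|cv2.inRange(hsv,(174,120,80),(180,255,255)); red[:,:190]=0;red[:110]=0;red[215:]=0
blob(red,"red",0.055)
bl=cv2.inRange(hsv,(100,120,60),(125,255,255)); bl[:110]=0;bl[215:]=0; blob(bl,"blue",0.055)
bk=cv2.inRange(hsv,(0,0,0),(180,255,50)); bk[:,:300]=0;bk[:,370:]=0;bk[:130]=0;bk[220:]=0; bk=cv2.morphologyEx(bk,cv2.MORPH_CLOSE,np.ones((3,3)));blob(bk,"stand",0.02)
im=f["frame"][130:220,295:385,::-1]; cv2.imwrite("pics/b.png",cv2.resize(im,(600,600),interpolation=cv2.INTER_CUBIC))
g=eyes.grab_frame("scene");im=g["frame"][170:270,90:210,::-1]; cv2.imwrite("pics/b2.png",cv2.resize(im,(720,600),interpolation=cv2.INTER_CUBIC))
hs=cv2.cvtColor(g["frame"],cv2.COLOR_RGB2HSV); o=cv2.inRange(hs,(6,170,140),(20,255,255));o[:,:115]=0;o[:,180:]=0;o[:184]=0;o[200:]=0
pts=np.argwhere(o)[:,::-1];print(pts.min(0),pts.max(0),pts.mean(0), ray(g,pts.mean(0),.1))
E
```

```text
[322 168  46  12 228] [344.16666667 173.35526316]
((344.3715515136719, 173.26144409179688), (5.011729717254639, 46.04794692993164), 80.13418579101562)
[[ 0.48201654 -0.22078341  0.108     ]
 [ 0.50511429 -0.34545648  0.108     ]
 [ 0.49150433 -0.34768981  0.108     ]
 [ 0.46845992 -0.22310675  0.108     ]]
ctr [ 0.48675605 -0.28417795  0.108     ] [ 0.4864915 -0.2836142  0.108    ]
[403 175  37  25 802] [421.01870324 187.74064838]
((420.7992248535156, 188.29098510742188), (24.625720977783203, 34.31304168701172), 84.80557250976562)
[[ 0.47653976 -0.44406985  0.108     ]
 [ 0.48610932 -0.53838212  0.108     ]
 [ 0.41867602 -0.54311859  0.108     ]
 [ 0.40924546 -0.44916455  0.108     ]]
ctr [ 0.44757362 -0.49365288  0.108     ] [ 0.44909297 -0.49428382  0.108     ]
red [ 201  130   75   72 5090] ((238.0, 165.5), (71.0, 74.0), 90.0)
[[ 0.6135  0.1147  0.055 ]
 [ 0.616  -0.0965  0.055 ]
 [ 0.4126 -0.0976  0.055 ]
 [ 0.4105  0.1112  0.055 ]] [0.51314105 0.00791858 0.055     ] [0.20302026 0.21123671 0.20346535 0.20883866]
blue [ 108  128   79   72 5397] ((147.12249755859375, 163.34532165527344), (76.97334289550781, 71.13326263427734), 1.5074357986450195)
[[0.4167 0.3734 0.055 ]
 [0.6197 0.3746 0.055 ]
 [0.6165 0.1559 0.055 ]
 [0.4131 0.1572 0.055 ]] [0.51649291 0.26530387 0.055     ] [0.21622291 0.20298129 0.21870987 0.20333951]
stand [ 309  140   55   69 1170] ((336.203125, 174.03086853027344), (67.29045104980469, 54.389347076416016), 88.63607025146484)
[[ 0.592  -0.196   0.02  ]
 [ 0.5977 -0.3558  0.02  ]
 [ 0.4001 -0.3587  0.02  ]
 [ 0.3948 -0.2007  0.02  ]] [ 0.49613101 -0.27780835  0.02      ] [0.19723621 0.15986466 0.19762237 0.1581439 ]
[120 188] [175 191] [147.62443439 189.50678733] [ 0.47462142 -0.28589879  0.1       ]
```

View pics/b.png

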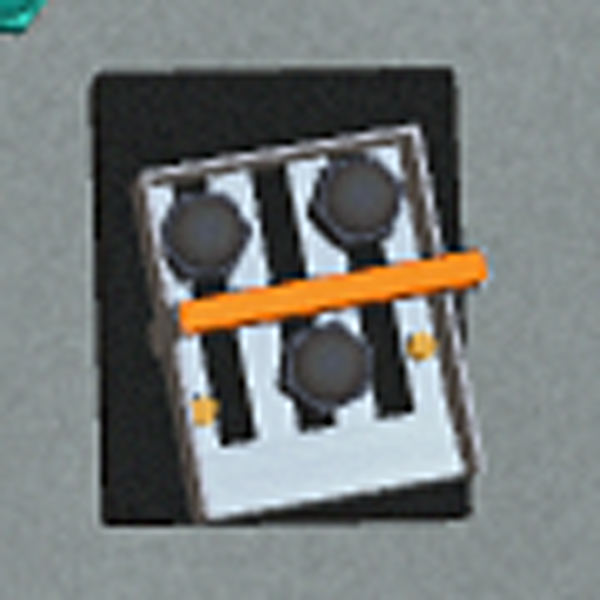

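View pics/b2.png

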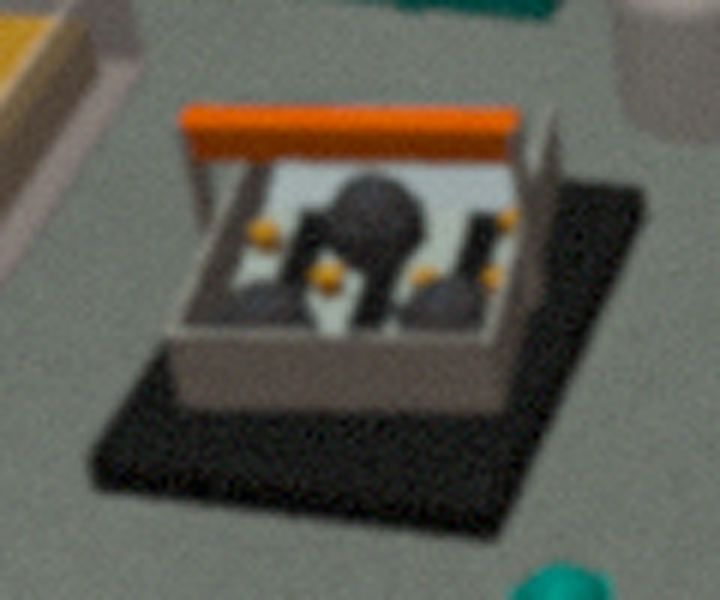

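Handle length measures 127 mm (129 given), sieve yaw is about 10.5°, and the bins and stand match their stated sizes. Before moving I'll check that every pose is reachable.

```bash
cat >> h.py <<'E'
from scipy.spatial.transform import Rotation as Rn
HP=env.hold_point_z
def tool(p,yaw,tilt=0,flip=False):
    """p = sieve_grip world point; returns TCP pos, quat. tilt deg nose down"""
    S=(Rn.from_euler('z',yaw,degrees=True)*Rn.from_euler('y',-tilt,degrees=True)).as_matrix()
    T=np.column_stack([-S[:,2],S[:,1],S[:,0]])
    if flip: T=T@np.diag([1,-1,-1])
    return np.array(p)+HP*T[:,0], Rn.from_matrix(T).as_quat()
def nosegrip(n,yaw,tilt):
    S=(Rn.from_euler('z',yaw,degrees=True)*Rn.from_euler('y',-tilt,degrees=True)).as_matrix()
    return np.array(n)-S@np.array([-.082,0,.012-.078])
HX,HY,HYAW=0.4868,-0.2842,10.5
RED=(0.513,0.008);BLUE=(0.5165,0.2653);STAND=(0.496,-0.278)
E
python3 - <<'E'
from h import *
W=[("grasp",(HX,HY,.098),HYAW,0),("lift",(HX,HY,.22),HYAW,0),("blue",(.51,.265,.158),0,0),("blue+",(.51,.29,.158),0,0)]
for t in (0,20,45):
  n=(RED[0]+.03,RED[1],.09); W.append((f"red{t}",nosegrip(n,0,t),0,t))
W.append(("place",(STAND[0],STAND[1],.098),1.4,0))
for fl in(False,True):
  for n,p,y,t in W:
    q=kinematics.ik(*tool(p,y,t,fl)); print(fl,n,np.round(p,3),None if q is None else np.round(q,2))
E
```

```text
False grasp [ 0.487 -0.284  0.098] [-0.74  0.56  1.56 -0.    1.03 -0.92]
False lift [ 0.487 -0.284  0.22 ] [-0.74  0.42  1.42 -0.    1.3  -0.92]
False blue [0.51  0.265 0.158] [ 0.28  0.5   1.47 -0.    1.17  0.28]
False blue+ [0.51  0.29  0.158] [ 0.32  0.53  1.43 -0.    1.19  0.32]
False red0 [0.625 0.008 0.156] [-0.17  0.61  1.3  -0.    1.23 -0.17]
False red20 [0.597 0.008 0.18 ] [-0.21  0.38  1.64  0.1   0.78 -0.27]
False red45 [0.554 0.008 0.195] [-0.28  0.17  2.05  0.92  0.25 -1.1 ]
False place [ 0.496 -0.278  0.098] [-0.72  0.57  1.54 -0.    1.03 -0.74]
True grasp [ 0.487 -0.284  0.098] [-0.74  0.56  1.56 -0.    1.03  2.22]
True lift [ 0.487 -0.284  0.22 ] [-0.74  0.42  1.42 -0.    1.3   2.22]
True blue [0.51  0.265 0.158] [ 0.28  0.5   1.47 -0.    1.17 -2.87]
True blue+ [0.51  0.29  0.158] [ 0.32  0.53  1.43 -0.    1.19 -2.82]
True red0 [0.625 0.008 0.156] None
True red20 [0.597 0.008 0.18 ] [-0.21  0.38  1.64  0.1   0.78  2.87]
True red45 [0.554 0.008 0.195] [-0.28  0.17  2.05  0.92  0.25  2.04]
True place [ 0.496 -0.278  0.098] [-0.72  0.57  1.54 -0.    1.03  2.4 ]
```

Run:
```python
from h import *
for y in (0,-30,30,60,90,-60,-90):
  S=Rn.from_euler('z',y,degrees=True).as_matrix()
  for t in (0,15,30,45):
    n=np.array([RED[0],RED[1],.10])+.03*S[:,0]
    q=kinematics.ik(*tool(nosegrip(n,y,t),y,t)); print(y,t,None if q is None else np.round(q,2))
```

```text
0 0 [-0.17  0.6   1.28 -0.    1.25 -0.17]
0 15 [-0.2   0.42  1.54  0.06  0.92 -0.23]
0 30 [-0.24  0.27  1.79  0.22  0.58 -0.39]
0 45 [-0.28  0.16  2.03  0.83  0.27 -1.02]
-30 0 [-0.27  0.57  1.33 -0.    1.24  0.25]
-30 15 [-0.23  0.41  1.56 -0.09  0.92  0.34]
-30 30 [-0.18  0.28  1.77 -0.3   0.61  0.55]
-30 45 [-0.11  0.2   1.97 -0.93  0.36  1.2 ]
30 0 [-0.09  0.58  1.33 -0.    1.24 -0.61]
30 15 [-0.17  0.41  1.56  0.2   0.98 -0.79]
30 30 [-0.29  0.28  1.78  0.54  0.78 -1.14]
30 45 [-0.42  0.2   1.98  1.03  0.73 -1.67]
60 0 [-0.02  0.5   1.45 -0.    1.19 -1.07]
60 15 [-0.16  0.39  1.59  0.28  1.08 -1.32]
60 30 [-0.31  0.32  1.72  0.59  1.06 -1.65]
60 45 [-0.48  0.31  1.83  0.89  1.15 -1.97]
90 0 [ 0.01  0.4   1.61 -0.    1.13 -1.56]
90 15 [-0.15  0.36  1.63  0.28  1.2  -1.83]
90 30 [-0.31  0.37  1.65  0.51  1.33 -2.06]
90 45 [-0.45  0.44  1.64  0.69  1.5  -2.23]
-60 0 [-0.36  0.5   1.45 -0.    1.19  0.69]
-60 15 [-0.26  0.39  1.59 -0.22  0.99  0.9 ]
-60 30 [-0.13  0.32  1.72 -0.56  0.84  1.24]
-60 45 [ 0.    0.32  1.82 -0.99  0.83  1.68]
-90 0 [-0.42  0.39  1.62 -0.    1.13  1.15]
-90 15 [-0.27  0.36  1.64 -0.28  1.09  1.42]
-90 30 [-0.11  0.38  1.64 -0.58  1.13  1.71]
-90 45 [ 0.03  0.44  1.63 -0.84  1.25  1.96]
```

Run:
```python
from h import *
p,q=tool((HX,HY,.26),HYAW)
env.reach(p,q); print(monitor.sense()["clock"])
p,q=tool((HX,HY,.098),HYAW)
print(env.movel(p,velocity=.2,guard=15))
snap("scene","c"); f=snap("top","c")
s=monitor.sense();print(s["clock"],s["position"],p,s["contact_force"])
```

```text
1.4667
False
2.525 [ 0.48723315 -0.28474111  0.08056141] [ 0.4868 -0.2842  0.0793] [ 0.78159567 -0.59556596 -0.31041767]
```

View pics/c_scene.png

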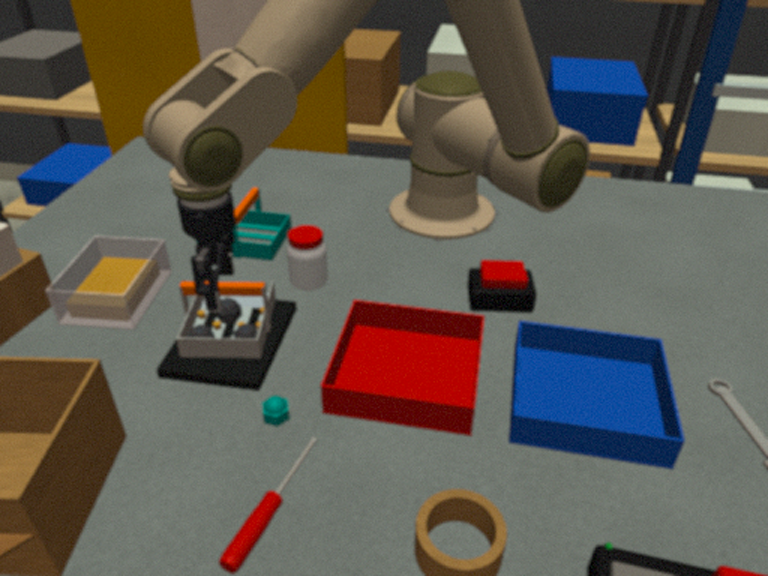

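The open fingers straddle the orange handle at about (215,285), so I'll grip and lift gently.

Run:
```python
from h import *
env.close_gripper(effort=100)
s=monitor.sense();print(s["clock"],s["finger_gap"],s["contact_force"])
p,q=tool((HX,HY,.20),HYAW)
env.movel(p,velocity=.08)
s=monitor.sense();print(s["clock"],s["finger_gap"],s["contact_force"],s["ft_torque"])
snap("scene","d"); snap("top","d")
```

```text
3.1833 0.14201235850022878 [-1.68642681  0.61466016  4.08488688]
4.6083 0.1420845883071931 [-0.19617838  0.3396177  -7.43727737] [-0.01593324 -0.00539145 -0.05725975]
```

View pics/d_scene.png

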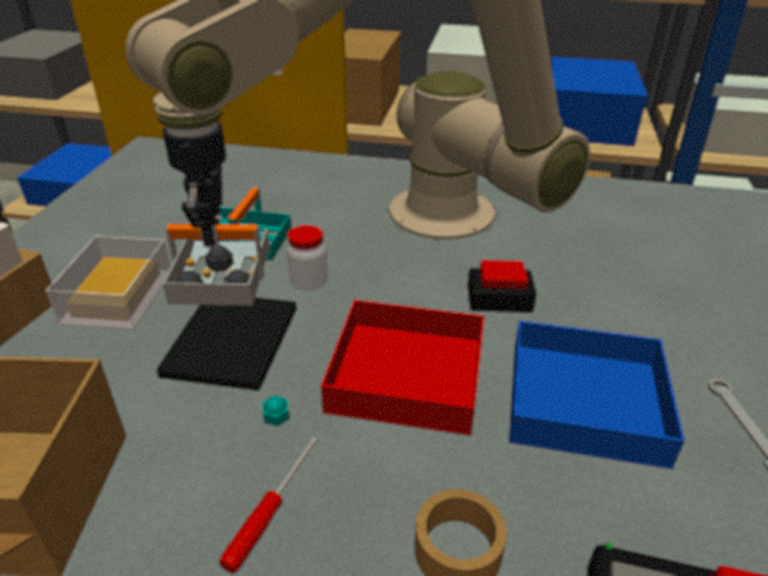

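View pics/d_top.png

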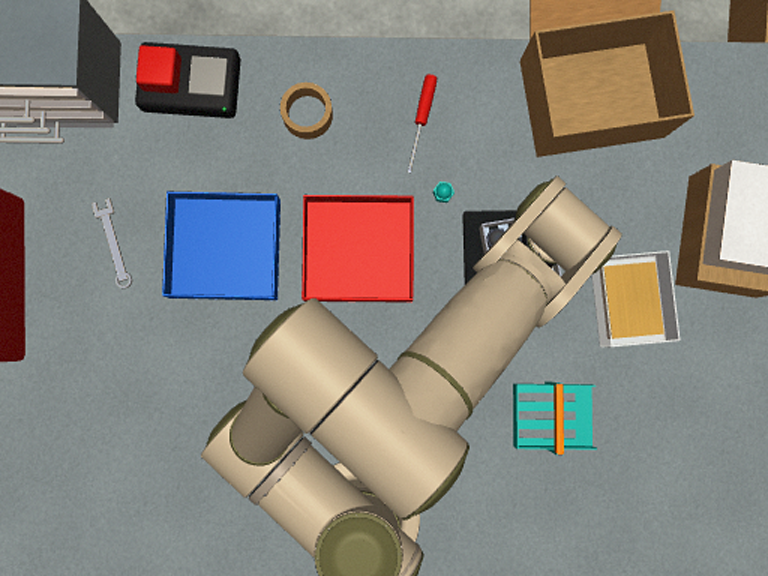

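The sieve is held level above the empty pad, with nothing left behind and a weight of 7.4 N. Next is a slow carry to the blue bin.

Run:
```python
from h import *
p,q=tool((.51,.265,.20),0)
env.movel(p,velocity=.15,frame=q)
p,q=tool((.51,.265,.158),0)
env.movel(p,velocity=.08)
s=monitor.sense();print(s["clock"],s["position"],p,s["contact_force"],s["ft_torque"])
f=snap("scene","e")
im=f["frame"][130:330,320:480,::-1]; cv2.imwrite("pics/e2.png",cv2.resize(im,(480,600),interpolation=cv2.INTER_CUBIC))
```

```text
9.2 [0.51025377 0.26508804 0.13967241] [0.51   0.265  0.1393] [-0.13293555 -0.12864019 -5.56780836] [-0.00600597  0.04977616  0.02659805]
```

View pics/e_scene.png

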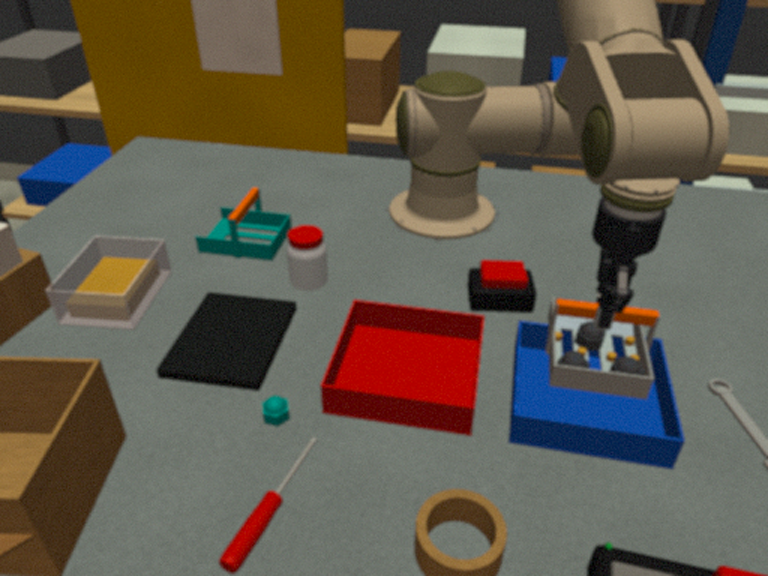

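View pics/e2.png

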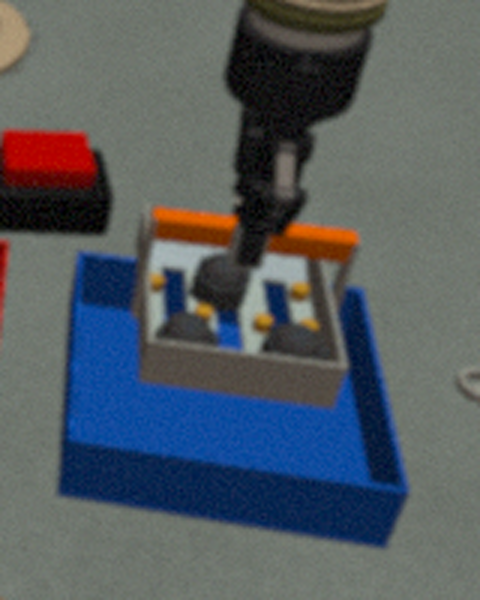

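All five spacers (crop: (158,282), (205,312), (265,322), (308,325), (302,290)) and the three nuts are still in the sieve over the blue bin. I'll start shaking.

```bash
cat >> h.py <<'E'
def shake(n,A,v,c=(.51,.265,.158),yaw=0):
    u=np.array([-np.sin(np.radians(yaw)),np.cos(np.radians(yaw)),0])
    s=1
    for i in range(n):
        p,q=tool(np.array(c)+s*A*u,yaw); env.movel(p,velocity=v); s=-s
    p,q=tool(c,yaw); env.movel(p,velocity=.1)
def crop(tag):
    f=eyes.grab_frame("scene")
    im=f["frame"][180:320,330:470,::-1]; cv2.imwrite(f"pics/{tag}.png",cv2.resize(im,(600,600),interpolation=cv2.INTER_CUBIC))
E
python3 - <<'E'
from h import *
t=monitor.sense()["clock"]
shake(8,.02,.2)
s=monitor.sense();print(s["clock"]-t,s["clock"],s["contact_force"],s["finger_gap"])
crop("f")
E
```

```text
3.0500000000000007 12.3 [ 0.64922128 -0.5044562  -6.69204659] 0.14742237924341625
```

View pics/f.png

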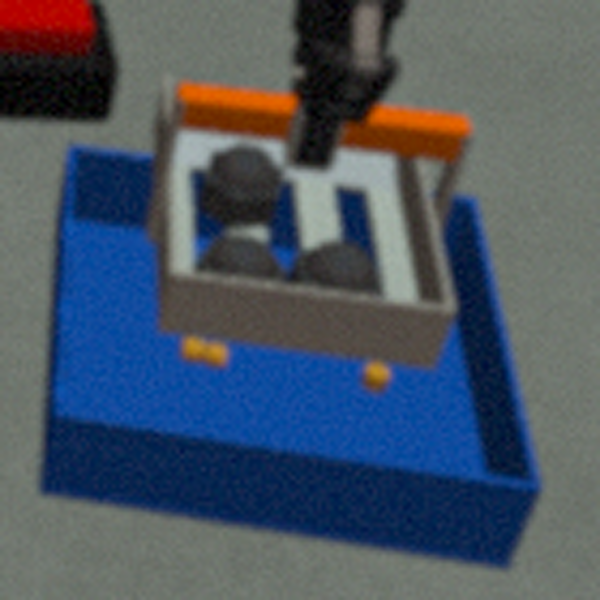

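Three spacers are visible in the bin at (190,350), (215,352) and (376,377), and the nuts are still in. Another round, then I'll look from two heights.

Run:
```python
from h import *
shake(8,.022,.2)
crop("g1")
p,q=tool((.51,.265,.26),0); env.movel(p,velocity=.12)
f=eyes.grab_frame("scene");im=f["frame"][120:320,320:480,::-1]; cv2.imwrite("pics/g2.png",cv2.resize(im,(480,600),interpolation=cv2.INTER_CUBIC))
s=monitor.sense();print(s["clock"],s["contact_force"],s["finger_gap"])
```

```text
16.6417 [ 0.24694893  0.42786638 -6.56519398] 0.14616071940576172
```

View pics/g2.png

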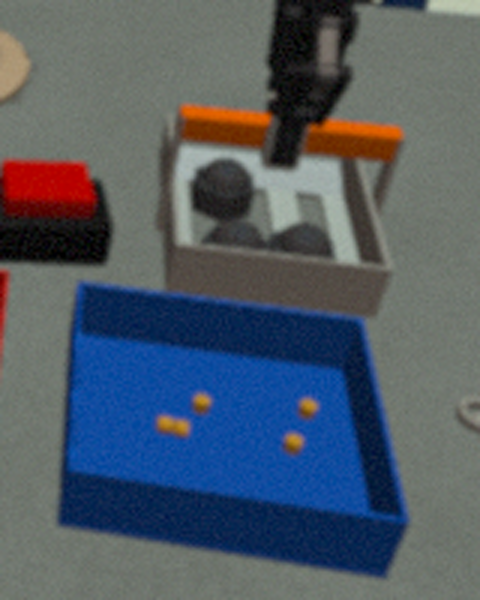

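View pics/g1.png

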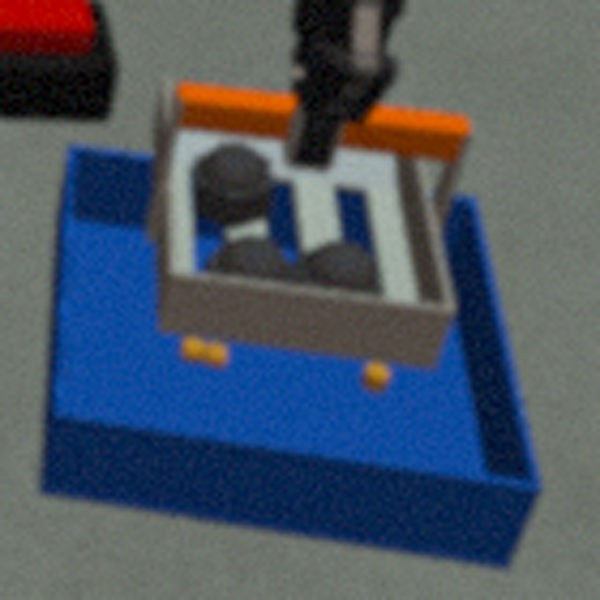

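All five brass spacers are in the blue bin at crop pixels (165,424), (180,427), (202,402), (308,406) and (293,442), and the three nuts are in the sieve. Next I'll move over the red bin and tip.

Run:
```python
from h import *
Y=60
S=Rn.from_euler('z',Y,degrees=True).as_matrix()
n=np.array([RED[0],RED[1],.085])+.03*S[:,0]
g=nosegrip(n,Y,0); g[2]=.22
p,q=tool(g,Y); env.movel(p,velocity=.13,frame=q)
for t in (0,12,24,34,44):
    p,q=tool(nosegrip(n,Y,t),Y,t); env.movel(p,velocity=.1 if t==0 else .04,frame=q)
env.hold(.6)
s=monitor.sense();print(s["clock"],s["contact_force"],s["finger_gap"])
snap("scene","i"); snap("top","i")
```

```text
22.0 [-0.08674054  0.24143774 -3.97418073] 0.1414809322839718
```

View pics/i_scene.png

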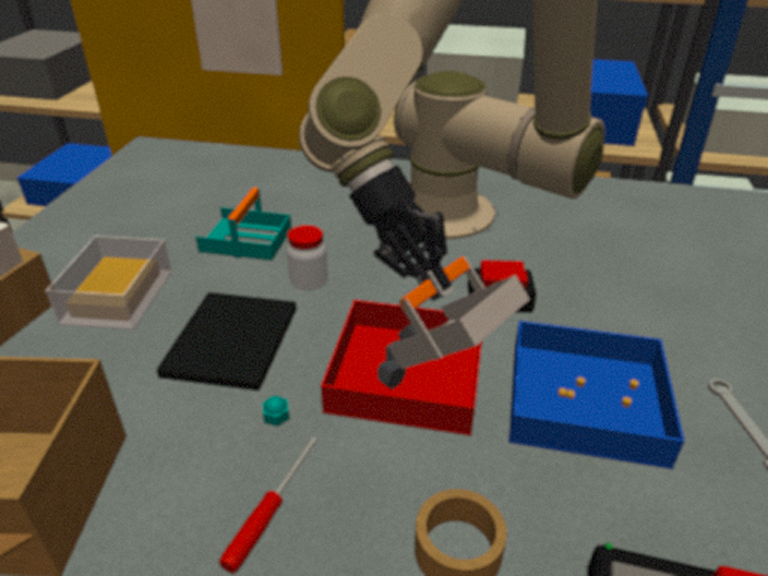

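View pics/i_top.png

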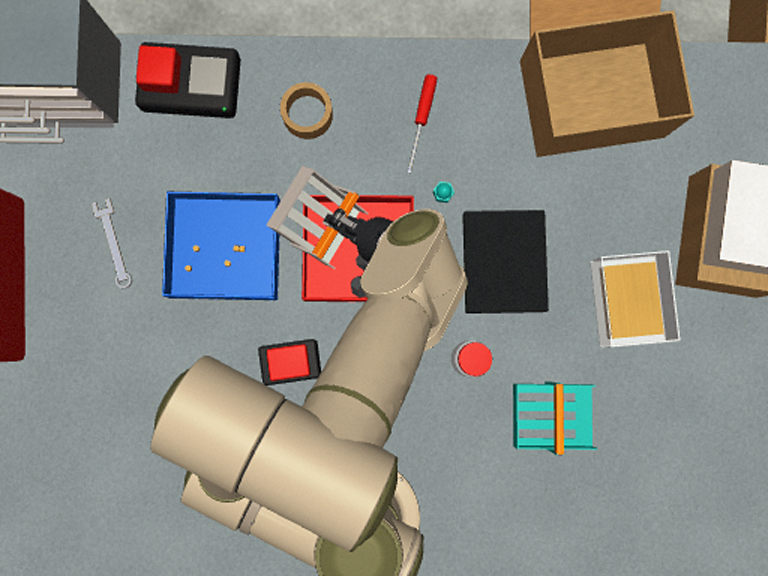

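The sieve looks empty (net weight about 4 N) and the nuts are in the red bin, with one at (390,372) to confirm. I'll level the sieve, move clear and look again.

Run:
```python
from h import *
Y=60
S=Rn.from_euler('z',Y,degrees=True).as_matrix()
n=np.array([RED[0],RED[1],.095])+.03*S[:,0]
for t in (22,0):
    p,q=tool(nosegrip(n,Y,t),Y,t); env.movel(p,velocity=.06,frame=q)
g=nosegrip(n,Y,0); g[2]=.21
p,q=tool(g,Y); env.movel(p,velocity=.15)
p,q=tool((STAND[0],STAND[1],.20),1.4); env.movel(p,velocity=.15,frame=q)
s=monitor.sense();print(s["clock"],s["contact_force"],s["ft_torque"],s["finger_gap"],s["position"],p)
snap("top","j");f=snap("scene","j")
im=f["frame"][140:290,90:250,::-1]; cv2.imwrite("pics/j2.png",cv2.resize(im,(640,600),interpolation=cv2.INTER_CUBIC))
```

```text
26.775 [-1.4361555  -0.18265193 -3.61454554] [-0.01970114 -0.02692416  0.02455445] 0.14523346599229162 [ 0.49610731 -0.27765551  0.18131917] [ 0.496  -0.278   0.1813]
```

View pics/j_scene.png

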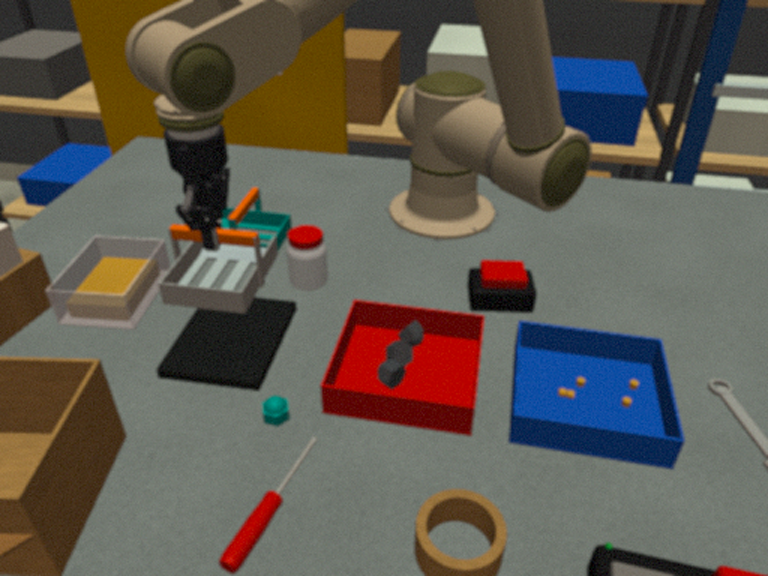

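View pics/j2.png

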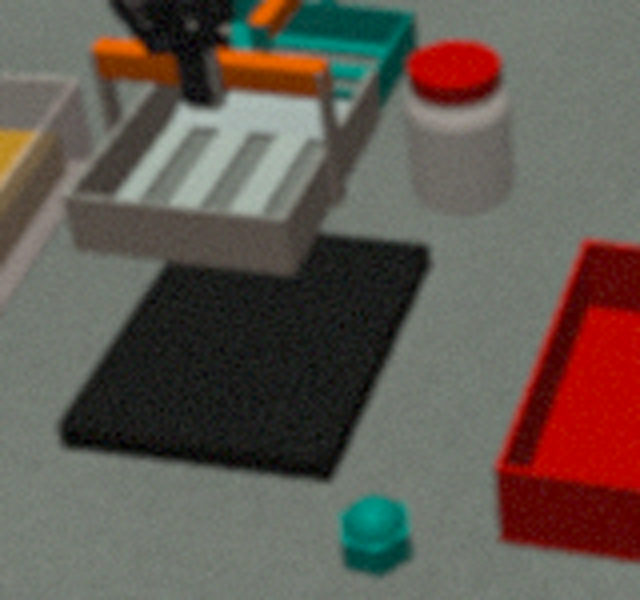

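View pics/j_top.png

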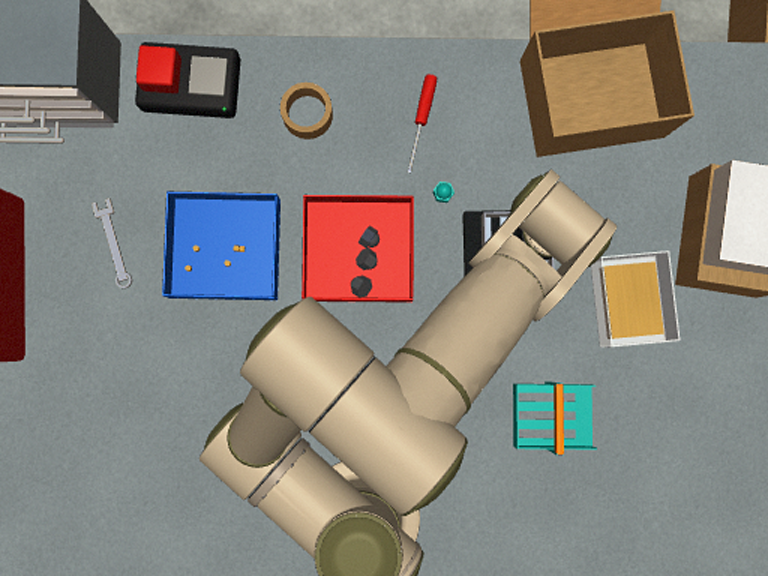

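The sieve is empty and level over the stand. The three nuts are in the red bin (top view (369,237), (366,259), (361,286)) and five spacers are in the blue. I'll set the sieve down with a force guard.

Run:
```python
from h import *
f=eyes.grab_frame("scene");m=cv2.inRange(cv2.cvtColor(f["frame"],cv2.COLOR_RGB2HSV),(6,170,140),(20,255,255));m[:,:105]=0;m[:,174:]=0;m[:145]=0;m[:,:][165:]=0
pts=np.argwhere(m)[:,::-1];print(pts.min(0),pts.max(0));a=pts[pts[:,0]<=pts[:,0].min()+1].mean(0);b=pts[pts[:,0]>=pts[:,0].max()-1].mean(0)
print(ray(f,a,.208),ray(f,b,.208))
p,q=tool((STAND[0],STAND[1],.106),1.4); env.movel(p,velocity=.1)
p,q=tool((STAND[0],STAND[1],.094),1.4); print(env.movel(p,velocity=.02,guard=5))
s=monitor.sense();print(s["clock"],s["contact_force"],s["ft_torque"],s["position"][2]+HP)
snap("scene","k")
```

```text
[114 145] [170 158]
[ 0.49686082 -0.33498897  0.208     ] [ 0.49063195 -0.21384922  0.208     ]
True
28.4667 [-0.20361084  0.4764055   4.18990494] [0.01763326 0.07863427 0.00134021] 0.0983473121104029
```

View pics/k_scene.png

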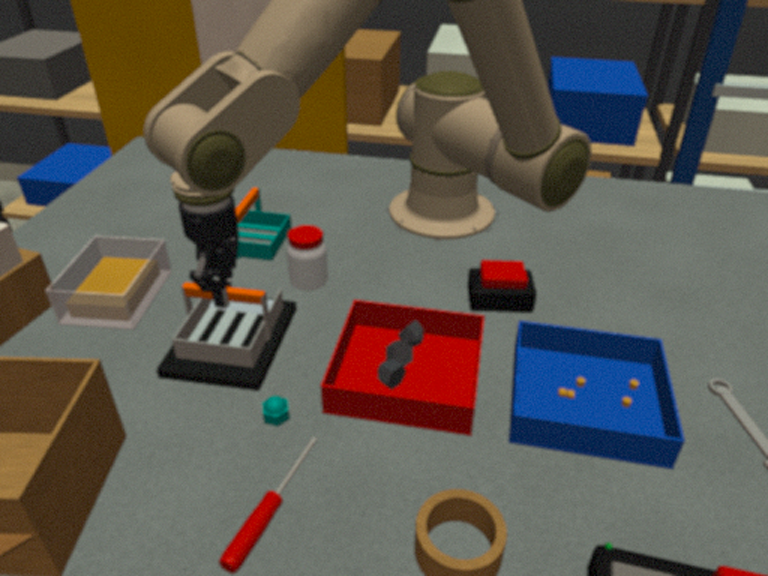

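It touches down at a grip height of 0.0983 m, as expected for sitting flat on the pad (0.098). I'll release, back straight up and check.

Run:
```python
from h import *
env.release()
p,q=tool((STAND[0],STAND[1],.27),1.4); env.movel(p,velocity=.12)
env.set_joints([-1.371,.313,1.498,0,1.331,-.223])
f=snap("top","l"); snap("scene","l")
hsv=cv2.cvtColor(f["frame"],cv2.COLOR_RGB2HSV);m=cv2.inRange(hsv,(8,150,120),(22,255,255));m[:150]=0;m[200:]=0;m[:,380:]=0
n,l,st,c=cv2.connectedComponentsWithStats(m);i=1+np.argmax(st[1:,4]);r=cv2.minAreaRect(np.argwhere(l==i)[:,::-1].astype(np.float32))
P=np.array([ray(f,x,.108) for x in cv2.boxPoints(r)]);print(P.round(4),P.mean(0),r)
s=monitor.sense();print(s["clock"],s["finger_gap"],s["contact_force"])
```

```text
[[ 0.5033 -0.2146  0.108 ]
 [ 0.5046 -0.341   0.108 ]
 [ 0.4908 -0.3409  0.108 ]
 [ 0.4895 -0.2146  0.108 ]] [ 0.49706223 -0.27776883  0.108     ] ((342.0, 169.5), (5.0, 46.0), 90.0)
32.2083 1.0011758283353194 [ 0.2494803  -0.44087406  0.07573228]
```

View pics/l_top.png

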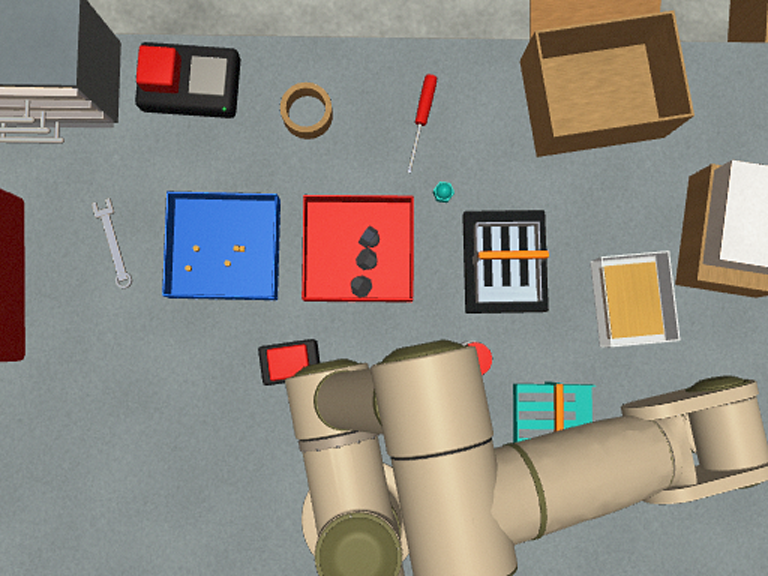

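View pics/l_scene.png

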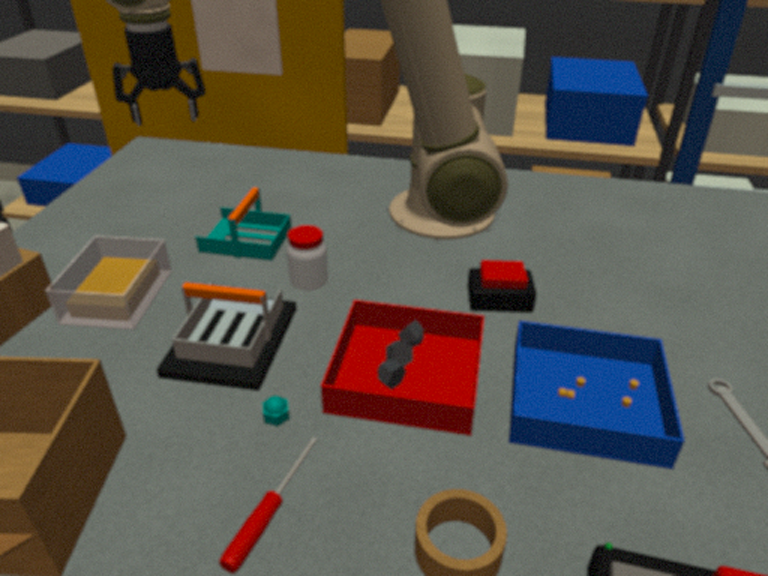

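The empty sieve is centred and flat on its pad, and everything else is undisturbed.

```bash
python3 -c "
from h import *
print(job.hand_in())"
```

```text
the job is handed in; nothing more can be done
None
```

I finished the job and handed it in with about 32 s on the clock, well under the 64 s limit. I gripped the sieve by its orange handle and carried it level to the blue bin. I shook it side to side there, tipped the nuts over the nose into the red bin at 44° and set the sieve back on its stand.

- **Parts:** the final pictures show five spacers in the blue bin, three nuts in the red bin and the sieve empty.
- **Sieve:** its handle centre measures (0.497, -0.278), about 1 mm from the measured stand centre. It touched down at 0.0983 m grip height, where flat on the pad would be 0.098 m.
- **Bench:** the other items, including the turquoise look-alikes, sit where they were, and the arm is clear of everything.

No check failed. The finger opening wavered slightly (0.141 to 0.147) while shaking and carrying. In the pictures the sieve stayed level, and the handle position shows no slip in the grip beyond measuring error.

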